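Stack the stock tins in the bench stand and lock the keeper over them

ROBOT

A 6-joint arm with a two-finger parallel gripper is mounted at the origin on the work surface. World frame = base frame: x ahead of the robot, y to its left, z up, the work surface at z = 0. Lengths are in m, angles in rad, forces in N, time in s.
With the tool pointing down it reaches from about 0.275 to 0.85 m from the base axis. Payload 19 kg.
Tool frame: the origin (TCP) lies at the very end of the fingers, on their centre line; the grasp point (between the pads) lies 19 mm behind it; z points along the fingers, y is the line along which they close (so a half turn about z gives the same grasp; the last joint's range is limited). The gripper opens to 85 mm and grips with 20 to 120 N. Pads are 22 mm wide; open, the fingers measure 114 mm over their backs; the gripper's body (76 mm by 85 mm) begins 54 mm behind the grasp point. The pads swing forward as they close: fully open they stand 13 mm farther back than shut.
Start: joints at [1.096, 0.15, 1.437, -0, 1.554, -0.134], TCP at [0.192, 0.542, 0.231] pointing down, gripper open.
Joint ranges: [-2.8, 2.8], [-0.68, 2.1], [0.12, 2.68], [-1.39, 4.53], [0.16, 2.79], [-2.81, 2.81]. Speed limits (rad/s): [1.89, 1.89, 2.22, 3.01, 3.01, 3.01].

INTERFACE

Orientations are given as a unit quaternion [x, y, z, w].
In Python, from bench import bot gives the robot as it stands.
- The arm moves only by the shell command python3 -m inch 'ROWS'. ROWS is a JSON object of lists of equal length, an entry for each row: "dp": the shift along the tool's x, y, z in mm, a list of three; "delta_rot": the turn, a rotation vector about the tool's x, y, z in rad, a list of three; "gripper": the opening, from 0 (shut) to 1 (fully open). In form: {"dp": [[x, y, z], ...], "delta_rot": [[wx, wy, wz], ...], "gripper": [gripper, ...]}. A call has 1 to 10 rows; each row is the pose to reach, as a shift and turn from the pose commanded when the call began, along the tool's axes at that moment; what a row does not reach only later rows make up. A row lasts 1/12 s, in which the tool goes at most 41.7 mm and 7.16 degrees, less where a joint would pass 70% of its speed; a pose out of reach is approached as far as the arm can. A call with a gripper value outside its range is refused whole. The fingers move at their own pace and stop on an object; the grip force is fixed at half the most. Time passes only in rows, so rows that repeat a pose let the fingers close. It gives the time, the measured TCP pose, the force, the opening and the grip force at its end, in the units of the state.
- bot.observe(): the state, without advancing time (a new reading comes with each control period).
- bot.camera(name): name is "side" or "top"; returns a dict with "pixels" (480x640x3 uint8, blue, green, red), "K" (3x3 intrinsics, pixels), "eye" and "attitude" of the camera in the world. Camera axes: x right, y up, looking along -z (the intrinsics and any distortion apply to the point x, -y, -z); pixel columns grow to the right and rows downward; lengths in m; the calibration is good to about 2 mm. A picture is of the moment at which its call begins. There is no depth.
- bot.job_done(): hands the job in; it is judged then, once.
The state is a dict: "time": time; "joints": joint angles; "qd": joint speeds; "joint_efforts": joint torques, N m; "tool_pos": TCP position; "tcp_rot": TCP orientation; "force": force on the tool from outside, world axes, zero at the start; "torque": the same for the moment, N m; "opening": finger opening in m; "finger_force": force on a finger pad.
Only numpy, scipy, OpenCV 4.12 (cv2) and the standard library are available. Lean on these libraries where they do the work, as an engineer would, in place of code of your own. Each camera call takes 0.05 s, during which the arm holds its last target. There are 200 camera calls.

TASK

Put the three stock tins away in the bench stand: stack them squarely on its bed in one straight, flush column, the deepest tin at the bottom, the middle one on it and the shallowest on top, setting each one down rather than dropping it and never tipping one over. Then turn the stand's keeper collar until it is at its locked mark, its arm over the top tin, and let go of everything. Leave the bowl, the bottle and the dapping block where they stand.

Things in the scene. Friction and masses are not known exactly. Their poses are not given: they have to be found in the camera images.
- tin_deep: The deepest slip-lid stock tin of plain bright tinplate, a closed rigid box 112 mm long (its x axis), 58 mm wide (its y axis) and 60 mm tall, rounded edges, flat lid; origin at the centre of its underside, z up. Nothing depends on which end points where. All three tins share length and width and differ only in height. It weighs 0.15 to 0.65 kg
- tin_mid: The middle slip-lid stock tin of plain bright tinplate, a closed rigid box 112 mm long (its x axis), 58 mm wide (its y axis) and 46 mm tall, rounded edges, flat lid; origin at the centre of its underside, z up. Nothing depends on which end points where. All three tins share length and width and differ only in height. It weighs 0.15 to 0.65 kg
- tin_flat: The shallowest slip-lid stock tin of plain bright tinplate, a closed rigid box 112 mm long (its x axis), 58 mm wide (its y axis) and 34 mm tall, rounded edges, flat lid; origin at the centre of its underside, z up. Nothing depends on which end points where. All three tins share length and width and differ only in height. It weighs 0.15 to 0.65 kg
- stand_bed (a point): Column place: centre of the top face of the black rubber mat in the dark steel bench stand, 8 mm above the bench; the stand is screwed down. x axis from the bed towards the post, z up; tins lie with their length along x. The mat fills a shallow tray 130 x 76 mm inside; its 3 mm thick lip rises 5 mm above the mat, leaving 9 mm all round a centred tin
- keeper_axis (a point): Point on the vertical axis of the stand's steel post, about which the keeper turns; 161 mm above the bench, level with the keeper arm's upper face; axes as stand_bed. The post is 20 mm thick, 182 mm tall and stands 100 mm from the bed's centre along x. The stand's flat base plate is 205 x 100 mm
- keeper_grip (a point): Middle of the keeper's finger grip, 177 mm above the bench: an upright black plastic pin, 16 mm diameter, 32 mm tall, standing on the arm's upper face, 70 mm from the post axis (16 mm of pin above and below this point)
- keeper_foot (a point): Centre of the top of the round foot (34 mm diameter) at the end of the keeper's aluminium arm, 100 mm from the post axis, 161 mm above the bench. The arm is 20 mm wide and 8 mm thick, fixed to a 35 mm collar round the post (144 to 168 mm up). It does not rise or fall. A full column ends 148 mm up: the arm passes 5 mm over the top lid, the foot's rubber face 3 mm
- keeper (a joint): Angle of the keeper collar, rad, growing anticlockwise seen from above. 0: arm points to stand_bed's +y (parked, clear of the bed). 1.571: locked mark, the collar's white line meets the white line on the post, arm over the middle of the bed (towards -x). A stop ends the travel at 1.60. Starts between 0 and 0.4; stays where left; about 2 N at the grip turns it
- bowl: Bystander: clear plastic bowl, 110 mm across, 45 mm tall; origin at the centre of its underside
- oil_bottle: Bystander: white plastic bottle with a green cap, 42 mm diameter, 115 mm tall; origin at the centre of its underside
- dapping_block: Bystander: steel dapping block, a 52 mm cube; origin at the centre of its underside
Not all that is in view belongs to the job. Leave any blue or red look-alike of the tin_flat alone.

How it is judged:
By the outcome, as a careful person would: the job done as asked, in the order asked, and still so for the second after the job is handed in, with the robot touching nothing.
It also fails if it takes over 72 s, if anything falls off the work surface, if the arm or the gripper's body presses on something with over 40 N, if the wrist force passes 120 N, or if a joint passes its speed limit or range.

## Working session

There is one attempt and no reset: what is moved stays moved. The work goes in short steps, Python scripts to look and compute and a shell command to move; the robot and the scene stay as the last step left them, time stands still between calls to the robot, and variables do not carry over. Pictures are saved under pics/ and viewed, at most 10 in all, crops included, and the job is handed in when it is done.

```bash
mkdir -p pics; ls
python3 - <<'E'
from bench import bot
import cv2,numpy as np
print(bot.observe())
for n in("side","top"):
    c=bot.camera(n); cv2.imwrite(f"pics/{n}0.png",c["pixels"]); print(n,[(k,v) for k,v in c.items() if k!="pixels"])
E
```

```text
pics
{'time': 0.0, 'joints': array([ 1.09597604e+00,  1.50970826e-01,  1.43803131e+00,  3.14463401e-05,
        1.55375488e+00, -1.33986792e-01]), 'qd': array([ 3.04340989e-04, -9.41849858e-04,  3.19785399e-04,  1.31686616e-03,
        9.82643923e-05,  2.94029456e-04]), 'joint_efforts': array([ 8.13287279e-04, -7.13049960e+01, -5.70857871e+01, -2.43960640e-04,
        8.99319275e-03,  1.82706245e-06]), 'tool_pos': array([0.19210103, 0.54171381, 0.23068395]), 'tcp_rot': array([ 1.69593320e-01,  9.85513961e-01, -5.50705011e-04, -1.89492071e-04]), 'force': array([-0.48653604,  0.26309263, -0.40186251]), 'torque': array([-0.0056714 , -0.04213678, -0.06814632]), 'finger_force': 0.0, 'opening': 0.08504533239090568}
side [('K', array([[561.7585738 ,   0.        , 313.78392325],
       [  0.        , 561.7585738 , 238.30314402],
       [  0.        ,   0.        ,   1.        ]])), ('eye', array([0.46241496, 0.68943581, 0.88854015])), ('attitude', array([-0.01674855,  0.36631926,  0.92946773, -0.04024214]))]
top [('K', array([[496.3243003 ,   0.        , 316.75663541],
       [  0.        , 496.3243003 , 234.55267289],
       [  0.        ,   0.        ,   1.        ]])), ('eye', array([ 0.43389523, -0.04438405,  1.37925986])), ('attitude', array([-0.03051564,  0.02792726,  0.71446394, -0.69844838]))]
```

View pics/side0.png

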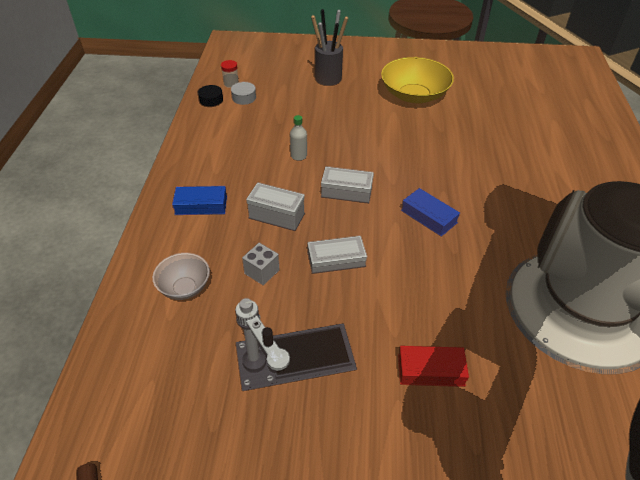

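View pics/top0.png

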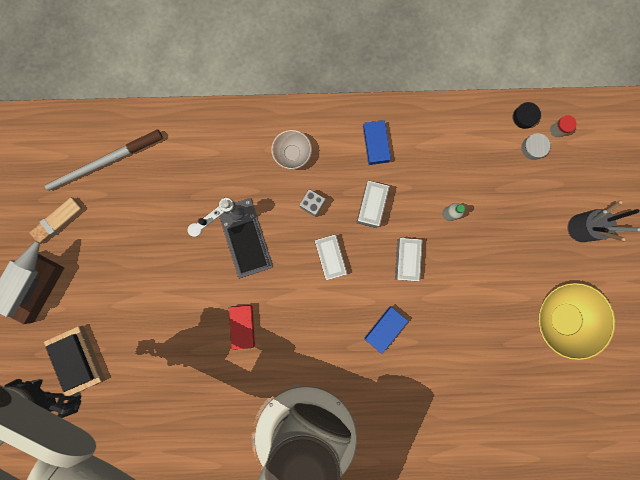

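The top view shows the tins at (374,204), (410,259) and (331,257), with the stand bed at about (246,247), the post at (226,204) and the keeper foot at (195,230). In the side view, the tins are at (276,205), (347,184) and (337,253), with the mat at about (315,352).

```bash
cat > h.py <<'E'
import cv2,numpy as np
from scipy.spatial.transform import Rotation as R
from bench import bot
def ray(c,uv):
    d=np.linalg.inv(c["K"])@[uv[0],uv[1],1]; d=np.array([d[0],-d[1],-d[2]])
    return c["eye"],R.from_quat(c["attitude"]).apply(d)
def plane(c,uv,z):
    e,d=ray(c,uv); return e+d*(z-e[2])/d[2]
def tri(a,ua,b,ub):
    A=[];B=[]
    for c,u in((a,ua),(b,ub)):
        e,d=ray(c,u); d=d/np.linalg.norm(d); P=np.eye(3)-np.outer(d,d); A.append(P);B.append(P@e)
    p,*_=np.linalg.lstsq(np.vstack(A),np.hstack(B),rcond=None)
    return p
def blob(mask,x,y,r):
    "largest component of mask in window"
    w=np.zeros_like(mask); w[y-r:y+r,x-r:x+r]=mask[y-r:y+r,x-r:x+r]
    cs,_=cv2.findContours(w,cv2.RETR_EXTERNAL,cv2.CHAIN_APPROX_NONE)
    return max(cs,key=cv2.contourArea)
def go(x,y,z,yaw):
    "dp mm, delta_rot to TCP x,y,z down with tool y axis along world yaw (mod pi)"
    s=bot.observe(); r=R.from_quat(s["tcp_rot"]); best=None
    for k in(-1,0,1,2):
        a=yaw+k*np.pi; Y=np.array([np.cos(a),np.sin(a),0]); Z=np.array([0,0,-1.])
        t=R.from_matrix(np.c_[np.cross(Y,Z),Y,Z]); v=(r.inv()*t).as_rotvec()
        if best is None or np.linalg.norm(v)<np.linalg.norm(best): best=v
    print("dp",r.inv().apply(np.array([x,y,z])-s["tool_pos"]).__mul__(1e3).round(1),"rot",best.round(3),"j6",s["joints"][5].round(2),"t",round(s["time"],2))
E
python3 - <<'E'
from h import *
T=bot.camera("top");S=bot.camera("side")
m={}
for n,c in(("t",T),("s",S)):
    h=cv2.cvtColor(c["pixels"],cv2.COLOR_BGR2HSV); 
    m[n+"grey"]=((h[...,1]<60)&(h[...,2]>95)).astype(np.uint8)*255
    m[n+"lid"]=((h[...,1]<60)&(h[...,2]>195)).astype(np.uint8)*255
    m[n+"blk"]=(h[...,2]<50).astype(np.uint8)*255
    for k in("grey","lid","blk"): cv2.imwrite(f"pics/m_{n}{k}.png",m[n+k])
for nm,t,s,H in(("deep",(374,204),(276,205),.06),("mid",(410,259),(347,184),.046),("flat",(331,257),(337,253),.034)):
    for k in("lid","grey"):
        a=blob(m["t"+k],*t,36);b=blob(m["s"+k],*s,40)
        ra=cv2.minAreaRect(a);rb=cv2.minAreaRect(b)
        q=np.array([plane(T,p,H)[:2] for p in cv2.boxPoints(ra)])
        L=q[1]-q[0],q[2]-q[1]; l=max(L,key=np.linalg.norm)
        print(nm,k,"tri",tri(T,ra[0],S,rb[0]).round(4),"ctr",q.mean(0).round(4),"size",[round(np.linalg.norm(v),4) for v in L],"yaw",round(np.arctan2(l[1],l[0])%np.pi,3), rb)
a=blob(m["tblk"],246,247,45); ra=cv2.minAreaRect(a); q=np.array([plane(T,p,.008)[:2] for p in cv2.boxPoints(ra)])
print("mat",ra,q.round(4),q.mean(0))
big=np.hstack([cv2.resize(T["pixels"][185:285,180:300],None,fx=4,fy=4),cv2.resize(S["pixels"][290:390,230:310],None,fx=4,fy=4)])
cv2.imwrite("pics/crop.png",big)
cv2.imwrite("pics/mm.png",np.vstack([np.hstack([m["tlid"][150:330,180:440],m["tblk"][150:330,180:440],m["tgrey"][150:330,180:440]]),np.hstack([m["slid"][150:400,220:480],m["sblk"][150:400,220:480],m["sgrey"][150:400,220:480]])]))
E
```

```text
Traceback (most recent call last):
  File "h.py", line 19, in blob
    return max(cs,key=cv2.contourArea)
ValueError: max() iterable argument is empty
```

```bash
cat > meas.py <<'E'
from h import *
T=bot.camera("top");S=bot.camera("side")
m={};V={}
for n,c in(("t",T),("s",S)):
    h=cv2.cvtColor(c["pixels"],cv2.COLOR_BGR2HSV); V[n]=h[...,2]
    m[n+"grey"]=((h[...,1]<80)&(h[...,2]>80)).astype(np.uint8)*255
    m[n+"blk"]=(h[...,2]<45).astype(np.uint8)*255
def lid(n,x,y,r):
    w=cv2.drawContours(np.zeros((480,640),np.uint8),[blob(m[n+"grey"],x,y,r)],-1,255,-1)
    v=V[n][w>0]; t,_=cv2.threshold(v,0,255,cv2.THRESH_BINARY+cv2.THRESH_OTSU)
    return blob(((w>0)&(V[n]>t)).astype(np.uint8)*255,x,y,r),t,np.percentile(v,[5,50,95])
for nm,t,s,H in(("deep",(374,204),(276,205),.06),("mid",(410,259),(347,184),.046),("flat",(331,257),(337,253),.034)):
    for k in("lid","grey"):
        if k=="lid": a,t1,p1=lid("t",*t,32);b,t2,p2=lid("s",*s,36);print(t1,p1,t2,p2)
        else: a=blob(m["t"+k],*t,32);b=blob(m["s"+k],*s,36)
        ra=cv2.minAreaRect(a);mo=cv2.moments(b);cb=(mo["m10"]/mo["m00"],mo["m01"]/mo["m00"])
        q=np.array([plane(T,p,H)[:2] for p in cv2.boxPoints(ra)])
        L=q[1]-q[0],q[2]-q[1]; l=max(L,key=np.linalg.norm)
        print(nm,k,"tri",tri(T,ra[0],S,cb).round(4),"ctr",q.mean(0).round(4),"size",[round(np.linalg.norm(v),4) for v in L],"yaw",round(np.arctan2(l[1],l[0])%np.pi,3))
ra=cv2.minAreaRect(blob(m["tblk"],246,247,45)); q=np.array([plane(T,p,.008)[:2] for p in cv2.boxPoints(ra)])
print("mat",q.round(4).tolist(),q.mean(0))
cv2.imwrite("pics/crop.png",np.hstack([cv2.resize(T["pixels"][185:285,180:280],None,fx=4,fy=4),cv2.resize(S["pixels"][290:390,230:330],None,fx=4,fy=4)]))
cv2.imwrite("pics/mm.png",np.vstack([np.hstack([m["tblk"][150:330,180:440],m["tgrey"][150:330,180:440],V["t"][150:330,180:440]]),np.hstack([m["sblk"][150:400,220:480],m["sgrey"][150:400,220:480],V["s"][150:400,220:480]])]))
E
python3 meas.py
```

```text
159.0 [103. 206. 221.] 133.0 [ 87. 133. 184.]
deep lid tri [ 0.6245 -0.1928  0.0631] ctr [ 0.6252 -0.1932] size [np.float64(0.1124), np.float64(0.0579)] yaw 2.869
deep grey tri [ 0.6256 -0.1955  0.035 ] ctr [ 0.6222 -0.1927] size [np.float64(0.1197), np.float64(0.063)] yaw 2.863
160.0 [102.5 206.  222. ] 137.0 [ 95.65 152.   183.  ]
mid lid tri [ 0.4725 -0.2869  0.0484] ctr [ 0.4727 -0.2874] size [np.float64(0.112), np.float64(0.0593)] yaw 3.041
mid grey tri [ 0.4733 -0.2887  0.0271] ctr [ 0.4727 -0.2852] size [np.float64(0.1137), np.float64(0.067)] yaw 3.044
201.0 [168.1  215.   224.45] 139.0 [ 98. 156. 184.]
flat lid tri [ 0.4841 -0.076   0.0368] ctr [ 0.4843 -0.076 ] size [np.float64(0.0355), np.float64(0.0893)] yaw 0.253
flat grey tri [ 0.4836 -0.077   0.0225] ctr [ 0.484  -0.0767] size [np.float64(0.0613), np.float64(0.1127)] yaw 0.252
mat [[0.571, 0.2082], [0.5917, 0.1376], [0.4683, 0.1005], [0.4479, 0.1707]] [0.51969585 0.15423028]
```

View pics/crop.png

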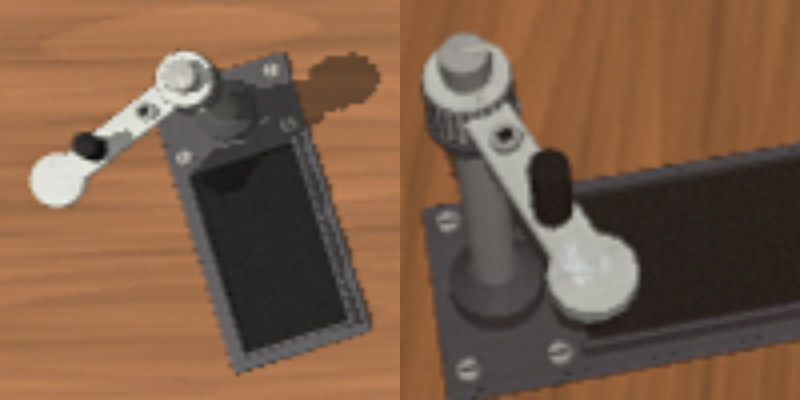

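View pics/mm.png

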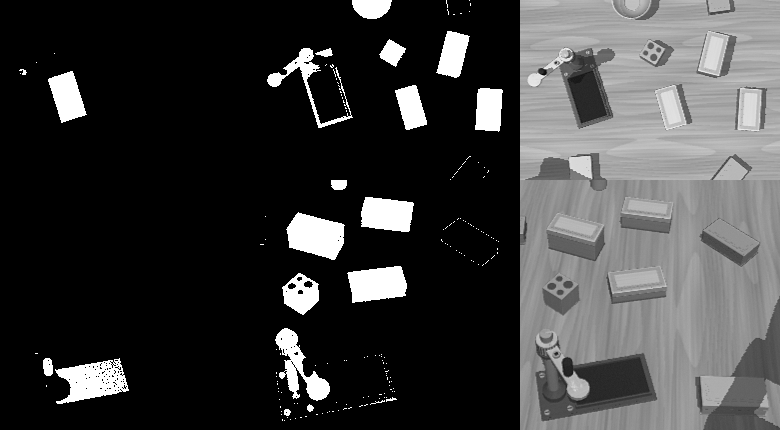

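The crops show the mat fully visible from the top, with the post top at about (225,203) top and (246.5,305) side. The keeper is about 0.4 rad round, with its pin near (202,221). The lid heights triangulate to 63, 48 and 37 mm, which agrees with the text.

Run:
```python
from h import *
T=bot.camera("top");S=bot.camera("side")
print("post",tri(T,(225,203),S,(246.5,305)),plane(T,(225,203),.182),plane(S,(246.5,305),.182))
u=np.array([np.cos(.293),np.sin(.293)]);print("pred",np.array([.5197,.1542])+.1*u)
print("foot",plane(T,(194,230),.161),plane(S,(278.5,359),.161))
go(.625,-.193,.15,2.869-np.pi/2)
```

```text
post [0.61431819 0.18081484 0.17998168] [0.61534398 0.18056314 0.182     ] [0.61254465 0.18232916 0.182     ]
pred [0.61543817 0.18308257]
foot [0.55308321 0.2615373  0.161     ] [0.55340546 0.26027589 0.161     ]
dp [-653.6 -547.9   81.3] rot [-0.    -0.    -0.068] j6 -0.13 t 0.4
```

```bash
python3 -m inch '{"dp":[[-300,-251,0],[-300,-251,0],[-300,-251,0],[-300,-251,0],[-300,-251,0],[-300,-251,0],[-300,-251,0],[-300,-251,0],[-300,-251,0],[-300,-251,0]],"delta_rot":[[0,0,0],[0,0,0],[0,0,0],[0,0,0],[0,0,0],[0,0,0],[0,0,0],[0,0,0],[0,0,0],[0,0,0]],"gripper":[1,1,1,1,1,1,1,1,1,1]}'
python3 -m inch '{"dp":[[-300,-251,0],[-300,-251,0],[-300,-251,0],[-300,-251,0],[-300,-251,0],[-300,-251,0],[-300,-251,0],[-300,-251,0],[-300,-251,0],[-300,-251,0]],"delta_rot":[[0,0,0],[0,0,0],[0,0,0],[0,0,0],[0,0,0],[0,0,0],[0,0,0],[0,0,0],[0,0,0],[0,0,0]],"gripper":[1,1,1,1,1,1,1,1,1,1]}'
python3 -c "
from h import *
go(.625,-.193,.15,2.869-np.pi/2);go(.625,-.193,.016,2.869-np.pi/2)"
```

```text
time: 1.23
tool_pos: [0.3927, 0.2014, 0.2314]
tcp_rot: [0.171, 0.985, -0.0, 0.0]
force: [-1.6, 1.7, -0.0]
opening: 0.0853
finger_force: 0.0
time: 2.07
tool_pos: [0.5913, -0.1361, 0.2304]
tcp_rot: [0.171, 0.985, -0.0, -0.0]
force: [-0.3, -0.3, -0.2]
opening: 0.0853
finger_force: 0.0
dp [-50.9 -42.1  80.4] rot [-0.001 -0.    -0.071] j6 -1.58 t 2.07
dp [-50.9 -42.  214.4] rot [-0.001 -0.    -0.071] j6 -1.58 t 2.07
```

```bash
python3 -m inch '{"dp":[[-51,-42,40],[-51,-42,80],[-51,-42,80],[-51,-42,120],[-51,-42,160],[-51,-42,195],[-51,-42,212],[-51,-42,212]],"delta_rot":[[0,0,-0.071],[0,0,-0.071],[0,0,-0.071],[0,0,-0.071],[0,0,-0.071],[0,0,-0.071],[0,0,-0.071],[0,0,-0.071]],"gripper":[1,1,1,1,1,1,1,1]}'
python3 -m inch '{"dp":[[0,0,0],[0,0,0],[0,0,0],[0,0,0],[0,0,0],[0,0,0]],"delta_rot":[[0,0,0],[0,0,0],[0,0,0],[0,0,0],[0,0,0],[0,0,0]],"gripper":[0,0,0,0,0,0]}'
```

```text
time: 2.73
tool_pos: [0.6217, -0.1876, 0.0146]
tcp_rot: [0.135, 0.991, 0.001, -0.003]
force: [0.4, -0.0, 0.1]
opening: 0.086
finger_force: 0.0
time: 3.23
tool_pos: [0.6251, -0.1892, 0.022]
tcp_rot: [0.134, 0.991, -0.001, 0.002]
force: [-0.9, -3.5, 8.4]
opening: 0.0573
finger_force: 66.1
```

```bash
python3 -m inch '{"dp":[[0,0,-20],[0,0,-60],[0,0,-100],[0,0,-120],[0,0,-120]],"delta_rot":[[0,0,0],[0,0,0],[0,0,0],[0,0,0],[0,0,0]],"gripper":[0,0,0,0,0]}'
python3 -c "
from h import *
go(.5197,.1542,.14,.293+np.pi/2)"
```

```text
time: 3.65
tool_pos: [0.6259, -0.189, 0.1465]
tcp_rot: [0.134, 0.991, -0.001, 0.005]
force: [0.3, -0.2, -3.2]
opening: 0.0571
finger_force: 66.3
dp [193.9 302.6   4.3] rot [-0.004  0.009 -0.563] j6 -1.71 t 3.65
```

```bash
python3 -m inch '{"dp":[[20,30,0],[41,64,0],[63,98,0],[85,132,0],[107,166,0],[129,200,0],[150,234,0],[172,268,0],[194,303,4],[194,303,4]],"delta_rot":[[0,0,-0.06],[0,0,-0.16],[0,0,-0.27],[0,0,-0.38],[0,0,-0.48],[0,0,-0.563],[0,0,-0.563],[0,0,-0.563],[0,0,-0.563],[0,0,-0.563]],"gripper":[0,0,0,0,0,0,0,0,0,0]}'
python3 -m inch '{"dp":[[0,0,0],[0,0,0]],"delta_rot":[[0,0,0],[0,0,0]],"gripper":[0,0]}'
python3 - <<'E'
from h import *
go(.5197,.1542,.032,.293+np.pi/2)
T=bot.camera("top");S=bot.camera("side")
cv2.imwrite("pics/c1.png",np.hstack([cv2.resize(T["pixels"][170:290,180:310],None,fx=3,fy=3),cv2.resize(S["pixels"][230:390,220:355],None,fx=2.96,fy=2.25)]))
E
```

```text
time: 4.48
tool_pos: [0.5149, 0.1612, 0.1348]
tcp_rot: [-0.148, 0.989, 0.001, -0.0]
force: [0.5, -0.2, -3.9]
opening: 0.0574
finger_force: 66.8
time: 4.65
tool_pos: [0.5176, 0.1554, 0.1352]
tcp_rot: [-0.147, 0.989, -0.0, 0.0]
force: [-0.3, 0.3, -4.9]
opening: 0.0573
finger_force: 66.8
dp [ -1.7  -1.8 103.2] rot [-0.    -0.     0.001] j6 -1.72 t 4.65
```

View pics/c1.png

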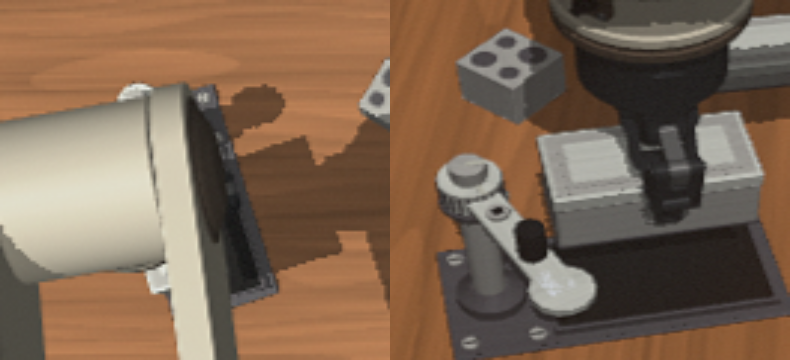

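The side view shows the deep tin hanging level above the mat. Its front lower corners are at about (276.8,339.8) and (346.7,328.7) in side pixels.

Run:
```python
from h import *
S=bot.camera("side");p=bot.observe()["tool_pos"]
u=np.array([np.cos(.293),np.sin(.293),0]);v=np.array([-u[1],u[0],0])
for z,a,b in((.113,(276.8,339.8),(346.7,328.7)),(.173,(275,324.2),(345.7,310.9))):
    A=plane(S,a,z)-p;B=plane(S,b,z)-p
    print([(round(q@u,4),round(q@v,4)) for q in(A,B)],"mid x",(A+B)@u/2)
```

```text
[(np.float64(0.059), np.float64(0.0269)), (np.float64(-0.0568), np.float64(0.0294))] mid x 0.0011146672365234776
[(np.float64(0.0605), np.float64(0.0376)), (np.float64(-0.051), np.float64(0.0357))] mid x 0.0047306300325120065
```

```bash
python3 -m inch '{"dp":[[0,-1.8,20],[0,-1.8,50],[0,-1.8,75],[0,-1.8,90],[0,-1.8,97],[0,-1.8,100],[0,-1.8,102],[0,-1.8,102]],"delta_rot":[[0,0,0],[0,0,0],[0,0,0],[0,0,0],[0,0,0],[0,0,0],[0,0,0],[0,0,0]],"gripper":[0,0,0,0,0,0,0,0]}'
python3 -m inch '{"dp":[[0,0,1],[0,0,2],[0,0,2]],"delta_rot":[[0,0,0],[0,0,0],[0,0,0]],"gripper":[0,0,0]}'
```

```text
time: 5.47
tool_pos: [0.5188, 0.1534, 0.034]
tcp_rot: [-0.146, 0.989, -0.0, 0.0]
force: [0.0, 0.0, -4.6]
opening: 0.0569
finger_force: 66.8
time: 5.72
tool_pos: [0.5185, 0.1536, 0.0317]
tcp_rot: [-0.146, 0.989, -0.0, 0.0]
force: [-1.0, -0.3, -4.1]
opening: 0.0571
finger_force: 66.8
```

```bash
python3 -m inch '{"dp":[[0,0,1],[0,0,1],[0,0,1.5],[0,0,2],[0,0,2]],"delta_rot":[[0,0,0],[0,0,0],[0,0,0],[0,0,0],[0,0,0]],"gripper":[0,0,0,0,0]}'
```

```text
time: 6.13
tool_pos: [0.5182, 0.1536, 0.03]
tcp_rot: [-0.146, 0.989, -0.0, 0.0]
force: [-6.7, -0.7, 9.4]
opening: 0.0571
finger_force: 68.4
```

```bash
python3 -m inch '{"dp":[[0,0,-1],[0,0,-1],[0,0,-1],[0,0,-1],[0,0,-25],[0,0,-65],[0,0,-105],[0,0,-120]],"delta_rot":[[0,0,0],[0,0,0],[0,0,0],[0,0,0],[0,0,0],[0,0,0],[0,0,0],[0,0,0]],"gripper":[1,1,1,1,1,1,1,1]}'
python3 -c "
from h import *
go(.4727,-.2872,.14,3.041-np.pi/2)"
```

```text
time: 6.8
tool_pos: [0.5196, 0.1539, 0.1547]
tcp_rot: [-0.146, 0.989, -0.0, 0.003]
force: [0.6, 0.0, 1.9]
opening: 0.0852
finger_force: 0.0
dp [ 172.5 -408.6   14.1] rot [0.    0.006 0.394] j6 -1.72 t 6.8
```

```bash
python3 -m inch '{"dp":[[173,-409,14],[173,-409,14],[173,-409,14],[173,-409,14],[173,-409,14],[173,-409,14],[173,-409,14],[173,-409,14],[173,-409,14],[173,-409,14]],"delta_rot":[[0,0,0],[0,0,0.1],[0,0,0.2],[0,0,0.3],[0,0,0.394],[0,0,0.394],[0,0,0.394],[0,0,0.394],[0,0,0.394],[0,0,0.394]],"gripper":[1,1,1,1,1,1,1,1,1,1]}'
cat > stk.py <<'E'
import sys
from h import *
H=float(sys.argv[1]);T=bot.camera("top");S=bot.camera("side")
u=np.array([np.cos(.293),np.sin(.293)]);v=np.array([-u[1],u[0]]);bed=np.array([.5197,.1542])
x0,y0,x1,y1=[int(k) for k in sys.argv[3:7]] if len(sys.argv)>6 else (200,205,285,285)
hsv=cv2.cvtColor(T["pixels"],cv2.COLOR_BGR2HSV); m=((hsv[...,1]<60)&(hsv[...,2]>150)).astype(np.uint8)*255
w=np.zeros_like(m);w[y0:y1,x0:x1]=m[y0:y1,x0:x1]; w=cv2.morphologyEx(w,cv2.MORPH_OPEN,np.ones((7,7)))
c=max(cv2.findContours(w,0,1)[0],key=cv2.contourArea); r=cv2.minAreaRect(c)
q=np.array([plane(T,p,H)[:2] for p in cv2.boxPoints(r)])
L=max((q[1]-q[0],q[2]-q[1]),key=np.linalg.norm)
print("centre rel bed",((q.mean(0)-bed)@u).round(4),((q.mean(0)-bed)@v).round(4),"yaw",np.arctan2(L[1],L[0])%np.pi,"sz",np.linalg.norm(q[1]-q[0]).round(4),np.linalg.norm(q[2]-q[1]).round(4))
cv2.imwrite(sys.argv[2],np.hstack([cv2.resize(T["pixels"][170:290,180:310],None,fx=3,fy=3),cv2.resize(S["pixels"][230:390,220:380],None,fx=2.5,fy=2.25)]))
E
python3 stk.py .068 pics/s1.png; python3 -c "
from h import *
go(.4727,-.2872,.014,3.041-np.pi/2)"
```

```text
time: 7.63
tool_pos: [0.4731, -0.2626, 0.1363]
tcp_rot: [0.05, 0.999, -0.0, 0.0]
force: [1.1, 1.2, 0.3]
opening: 0.0852
finger_force: 0.0
centre rel bed 0.0018 0.0029 yaw 0.2896050863110453 sz 0.058 0.1119
dp [ -2.4 -21.5 121.7] rot [-0.001 -0.001 -0.005] j6 -2.12 t 7.73
```

View pics/s1.png

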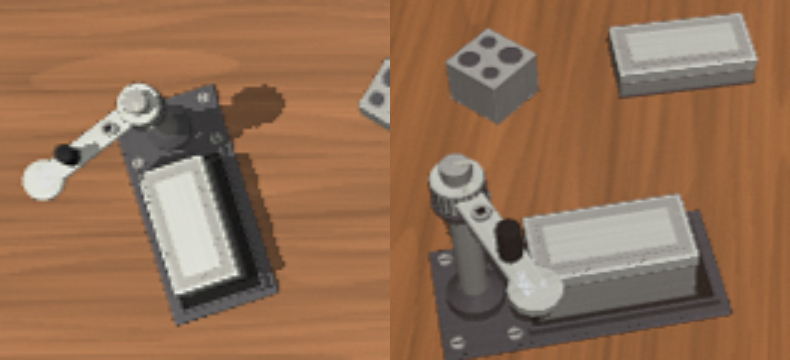

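The deep tin stands in the tray, square to it, within about 3 mm of centre. The top camera puts it +1.8 mm along and +2.9 mm across, at most. The arm has settled, so I can descend on the middle tin.

```bash
python3 -m inch '{"dp":[[-2.4,-21.5,30],[-2.4,-21.5,65],[-2.4,-21.5,100],[-2.4,-21.5,118],[-2.4,-21.5,121],[-2.4,-21.5,121]],"delta_rot":[[0,0,-0.005],[0,0,-0.005],[0,0,-0.005],[0,0,-0.005],[0,0,-0.005],[0,0,-0.005]],"gripper":[1,1,1,1,1,1]}'
python3 -m inch '{"dp":[[0,0,0],[0,0,0],[0,0,0],[0,0,0],[0,0,0],[0,0,0]],"delta_rot":[[0,0,0],[0,0,0],[0,0,0],[0,0,0],[0,0,0],[0,0,0]],"gripper":[0,0,0,0,0,0]}'
python3 -m inch '{"dp":[[0,0,-20],[0,0,-60],[0,0,-100],[0,0,-135],[0,0,-135],[0,0,-135]],"delta_rot":[[0,0,0],[0,0,0],[0,0,0],[0,0,0],[0,0,0],[0,0,0]],"gripper":[0,0,0,0,0,0]}'
python3 -c "
from h import *
go(.5182,.1536,.15,.293+np.pi/2)"
```

```text
time: 8.23
tool_pos: [0.4737, -0.2816, 0.0146]
tcp_rot: [0.048, 0.999, 0.001, -0.001]
force: [0.3, -1.5, 0.1]
opening: 0.0857
finger_force: 0.0
time: 8.73
tool_pos: [0.475, -0.2829, 0.0174]
tcp_rot: [0.048, 0.999, -0.001, 0.001]
force: [-2.1, -1.3, 11.3]
opening: 0.057
finger_force: 64.0
time: 9.23
tool_pos: [0.4748, -0.2825, 0.153]
tcp_rot: [0.048, 0.999, -0.001, 0.002]
force: [0.7, 0.3, -4.1]
opening: 0.0572
finger_force: 66.2
dp [ -1.6 438.3   1.8] rot [-0.003  0.004 -0.389] j6 -2.15 t 9.23
```

```bash
python3 -m inch '{"dp":[[0,30,0],[0,70,0],[0,111,0],[0,152,0],[0,193,0],[-1,234,0],[-1,275,0],[-1,316,0],[-1.6,357,0],[-1.6,395,0]],"delta_rot":[[0,0,-0.04],[0,0,-0.12],[0,0,-0.2],[0,0,-0.28],[0,0,-0.36],[0,0,-0.389],[0,0,-0.389],[0,0,-0.389],[0,0,-0.389],[0,0,-0.389]],"gripper":[0,0,0,0,0,0,0,0,0,0]}'
python3 -m inch '{"dp":[[0,0,0],[0,0,0]],"delta_rot":[[0,0,0],[0,0,0]],"gripper":[0,0]}'
python3 -c "
from h import *
go(.5182,.1536,.15,.293+np.pi/2)"
```

```text
time: 10.07
tool_pos: [0.5125, 0.1133, 0.1492]
tcp_rot: [-0.146, 0.989, 0.0, -0.001]
force: [1.9, 0.5, -2.2]
opening: 0.057
finger_force: 66.0
time: 10.23
tool_pos: [0.5126, 0.1128, 0.149]
tcp_rot: [-0.148, 0.989, 0.0, -0.001]
force: [-0.2, -0.1, -2.8]
opening: 0.0568
finger_force: 66.2
dp [-17.3  37.4  -1.1] rot [ 0.    -0.002  0.004] j6 -1.8 t 10.23
```

```bash
python3 -m inch '{"dp":[[-11,20,0],[-20.3,37.4,0],[-20.3,37.4,0],[-20.3,37.4,25],[-20.3,37.4,45],[-20.3,37.4,55],[-20.3,37.4,57],[-20.3,37.4,57],[-20.3,37.4,57]],"delta_rot":[[0,0,0.004],[0,0,0.004],[0,0,0.004],[0,0,0.004],[0,0,0.004],[0,0,0.004],[0,0,0.004],[0,0,0.004],[0,0,0.004]],"gripper":[0,0,0,0,0,0,0,0,0]}'
python3 -c "
from h import *
go(.5211,.1545,.0854,.293+np.pi/2)"
```

```text
time: 10.98
tool_pos: [0.5224, 0.1522, 0.0941]
tcp_rot: [-0.144, 0.99, -0.0, 0.0]
force: [-0.2, 0.0, -1.7]
opening: 0.057
finger_force: 66.2
dp [0.6 2.6 8.7] rot [-0.     0.001 -0.004] j6 -1.72 t 10.98
```

```bash
python3 -m inch '{"dp":[[0.6,2.6,3],[0.6,2.6,6],[0.6,2.6,7],[0.6,2.6,7.5],[0.6,2.6,8],[0.6,2.6,8]],"delta_rot":[[0,0,-0.004],[0,0,-0.004],[0,0,-0.004],[0,0,-0.004],[0,0,-0.004],[0,0,-0.004]],"gripper":[0,0,0,0,0,0]}'
python3 -c "
from h import *
go(.5211,.1545,.0854,.293+np.pi/2)"
```

```text
time: 11.48
tool_pos: [0.5207, 0.155, 0.0856]
tcp_rot: [-0.146, 0.989, -0.0, 0.0]
force: [-2.8, -0.8, 2.2]
opening: 0.0567
finger_force: 66.7
dp [-0.2 -0.6  0.2] rot [-0.  0.  0.] j6 -1.72 t 11.48
```

```bash
python3 -m inch '{"dp":[[0,-0.3,0.6],[0,-0.3,0.6],[0,-0.3,0],[0,-0.3,0],[0,-0.3,0],[0,-0.3,-25],[0,-0.3,-60],[0,-0.3,-75],[0,-0.3,-75]],"delta_rot":[[0,0,0],[0,0,0],[0,0,0],[0,0,0],[0,0,0],[0,0,0],[0,0,0],[0,0,0],[0,0,0]],"gripper":[0,0,1,1,1,1,1,1,1]}'
python3 -c "
from h import *
go(.484,-.075,.15,.253+np.pi/2)"
```

```text
time: 12.23
tool_pos: [0.5223, 0.1548, 0.164]
tcp_rot: [-0.146, 0.989, -0.0, 0.003]
force: [0.5, -0.2, 1.3]
opening: 0.085
finger_force: 0.0
dp [ 103.2 -209.    13.7] rot [-0.001  0.006  0.04 ] j6 -1.72 t 12.23
```

```bash
python3 -m inch '{"dp":[[18,-36,0],[36,-73,0],[54,-110,0],[72,-147,0],[90,-184,0],[103,-209,13],[103,-209,13],[103,-209,13]],"delta_rot":[[0,0,0.04],[0,0,0.04],[0,0,0.04],[0,0,0.04],[0,0,0.04],[0,0,0.04],[0,0,0.04],[0,0,0.04]],"gripper":[1,1,1,1,1,1,1,1]}'
python3 stk.py .114 pics/s2.png; python3 -c "
from h import *
go(.484,-.076,.004,.253+np.pi/2)"
```

```text
time: 12.9
tool_pos: [0.4819, -0.0763, 0.1461]
tcp_rot: [-0.125, 0.992, 0.0, -0.001]
force: [-1.4, 0.2, 0.8]
opening: 0.0853
finger_force: 0.0
centre rel bed 0.0004 0.0034 yaw 0.2856035118205722 sz 0.0577 0.1119
dp [ -1.   -1.6 143. ] rot [ 0. -0.  0.] j6 -2.14 t 13.0
```

View pics/s2.png

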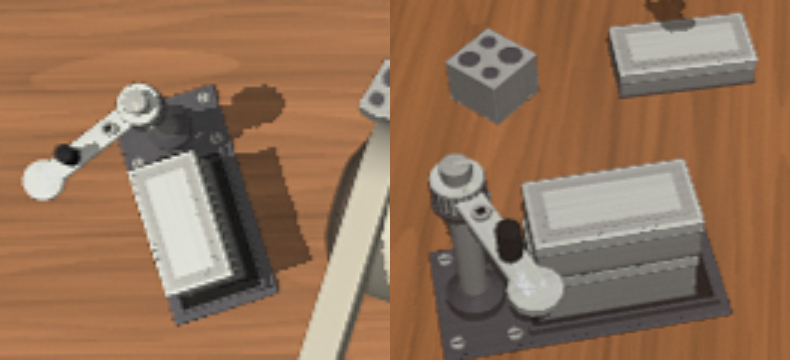

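The middle tin sits on the deep one. The camera reads the two lids about 1.4 mm apart along and 0.5 mm apart across, which is flush enough. Next I pick the flat tin.

```bash
python3 -m inch '{"dp":[[-1,-1.6,40],[-1,-1.6,80],[-1,-1.6,115],[-1,-1.6,134],[-1,-1.6,138],[-1,-1.6,138]],"delta_rot":[[0,0,0],[0,0,0],[0,0,0],[0,0,0],[0,0,0],[0,0,0]],"gripper":[1,1,1,1,1,1]}'
python3 -m inch '{"dp":[[0,0,0],[0,0,0],[0,0,0],[0,0,0],[0,0,0],[0,0,0]],"delta_rot":[[0,0,0],[0,0,0],[0,0,0],[0,0,0],[0,0,0],[0,0,0]],"gripper":[0,0,0,0,0,0]}'
python3 -m inch '{"dp":[[0,0,-20],[0,0,-60],[0,0,-100],[0,0,-140],[0,0,-165],[0,0,-165],[0,0,-165]],"delta_rot":[[0,0,0],[0,0,0],[0,0,0],[0,0,0],[0,0,0],[0,0,0],[0,0,0]],"gripper":[0,0,0,0,0,0,0]}'
python3 -c "
from h import *
go(.5211,.1545,.165,.291+np.pi/2)"
```

```text
time: 13.5
tool_pos: [0.4838, -0.0754, 0.0086]
tcp_rot: [-0.127, 0.992, 0.0, -0.001]
force: [-0.3, 0.2, 1.1]
opening: 0.0853
finger_force: 0.0
time: 14.0
tool_pos: [0.4851, -0.0766, 0.0112]
tcp_rot: [-0.126, 0.992, -0.001, 0.002]
force: [-1.6, 2.7, 11.1]
opening: 0.0572
finger_force: 63.7
time: 14.58
tool_pos: [0.4845, -0.0766, 0.1762]
tcp_rot: [-0.126, 0.992, -0.001, 0.002]
force: [0.3, 0.6, -3.1]
opening: 0.0566
finger_force: 66.2
dp [-93.3 214.6  11. ] rot [-0.002  0.003 -0.038] j6 -2.14 t 14.58
```

```bash
python3 -m inch '{"dp":[[-12,28,0],[-28,65,0],[-44,102,0],[-60,139,0],[-76,176,0],[-88,202,0],[-92.3,215,10],[-92.3,215,10],[-92.3,215,20],[-92.3,215,35]],"delta_rot":[[0,0,-0.038],[0,0,-0.038],[0,0,-0.038],[0,0,-0.038],[0,0,-0.038],[0,0,-0.038],[0,0,-0.038],[0,0,-0.038],[0,0,-0.038],[0,0,-0.038]],"gripper":[0,0,0,0,0,0,0,0,0,0]}'
python3 -m inch '{"dp":[[0,0,5],[0,0,6],[0,0,6]],"delta_rot":[[0,0,0],[0,0,0],[0,0,0]],"gripper":[0,0,0]}'
python3 -c "
from h import *
go(.5201,.1545,.1252,.291+np.pi/2)"
```

```text
time: 15.42
tool_pos: [0.5196, 0.1544, 0.1388]
tcp_rot: [-0.145, 0.989, -0.0, 0.0]
force: [1.1, -0.4, -1.9]
opening: 0.0566
finger_force: 66.1
time: 15.67
tool_pos: [0.5193, 0.1541, 0.1328]
tcp_rot: [-0.145, 0.989, -0.0, -0.0]
force: [-0.3, -0.8, -1.4]
opening: 0.057
finger_force: 65.9
dp [-0.9  0.2  7.6] rot [-0.    -0.001 -0.001] j6 -1.71 t 15.67
```

```bash
python3 -m inch '{"dp":[[-0.9,0.2,3],[-0.9,0.2,5],[-0.9,0.2,6],[-0.9,0.2,6.5],[-0.9,0.2,7],[-0.9,0.2,7],[-0.9,0.2,7]],"delta_rot":[[0,0,0],[0,0,0],[0,0,0],[0,0,0],[0,0,0],[0,0,0],[0,0,0]],"gripper":[0,0,0,0,0,0,0]}'
python3 -c "
from h import *
go(.5201,.1545,.1252,.291+np.pi/2)"
```

```text
time: 16.25
tool_pos: [0.5202, 0.1552, 0.1262]
tcp_rot: [-0.145, 0.989, -0.0, 0.0]
force: [0.2, -0.3, -2.2]
opening: 0.0564
finger_force: 66.0
dp [ 0.3 -0.7  1. ] rot [-0.  0.  0.] j6 -1.71 t 16.25
```

```bash
python3 -m inch '{"dp":[[0.2,-0.6,0.5],[0.2,-0.6,1],[0.2,-0.6,1.3],[0.2,-0.6,1.3]],"delta_rot":[[0,0,0],[0,0,0],[0,0,0],[0,0,0]],"gripper":[0,0,0,0]}'
```

```text
time: 16.58
tool_pos: [0.5203, 0.1545, 0.1253]
tcp_rot: [-0.145, 0.989, -0.0, 0.0]
force: [-3.1, -1.4, 4.4]
opening: 0.0568
finger_force: 66.7
```

```bash
python3 -m inch '{"dp":[[0,0,0],[0,0,0],[0,0,0],[0,0,-25],[0,0,-60],[0,0,-100],[0,0,-110],[0,0,-110]],"delta_rot":[[0,0,0],[0,0,0],[0,0,0],[0,0,0],[0,0,0],[0,0,0],[0,0,0],[0,0,0]],"gripper":[1,1,1,1,1,1,1,1]}'
python3 -m inch '{"dp":[[18,-36,0],[36,-73,0],[54,-110,0],[72,-147,0],[90,-184,0],[103,-209,0],[103,-209,0]],"delta_rot":[[0,0,0],[0,0,0],[0,0,0],[0,0,0],[0,0,0],[0,0,0],[0,0,0]],"gripper":[1,1,1,1,1,1,1]}'
python3 stk.py .148 pics/s3.png
```

```text
time: 17.25
tool_pos: [0.5214, 0.1548, 0.2385]
tcp_rot: [-0.145, 0.989, -0.0, 0.003]
force: [0.0, 0.2, 0.0]
opening: 0.0854
finger_force: 0.0
time: 17.83
tool_pos: [0.4805, -0.0793, 0.2339]
tcp_rot: [-0.143, 0.99, -0.0, -0.001]
force: [0.3, -0.1, -0.2]
opening: 0.0855
finger_force: 0.0
centre rel bed -0.0003 0.0031 yaw 0.2858164352856054 sz 0.058 0.1122
```

View pics/s3.png

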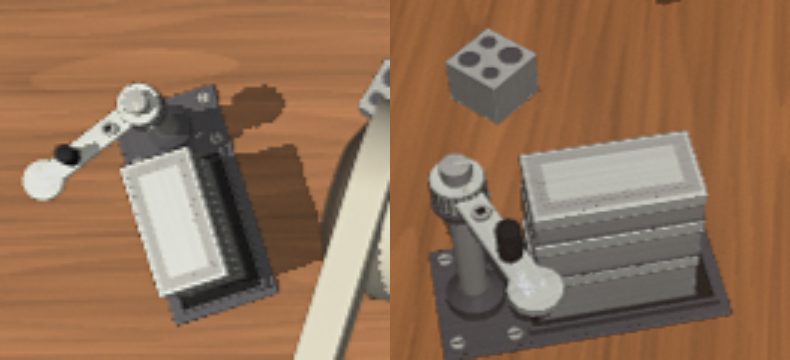

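All three tins are stacked, and the lids read within about 2 mm of each other along and 0.5 mm across. The keeper is still parked, with its pin near (202,221) in the top view.

Run:
```python
from h import *
S=bot.camera("side")
u=np.array([np.cos(.291),np.sin(.291)]);v=np.array([-u[1],u[0]]);bed=np.array([.5197,.1542])
q=np.mean([plane(S,p,.148)[:2] for p in((272.8,301.1),(346.8,317.6),(338.4,289.6),(274.4,328.7))],0)-bed
print("side flat",q@u,q@v)
im=cv2.cvtColor(cv2.imread("pics/side0.png"),cv2.COLOR_BGR2HSV)[...,2]
m=cv2.morphologyEx((im<50).astype(np.uint8)*255,cv2.MORPH_CLOSE,np.ones((3,3)))
c=blob(m,320,352,40)[:,0]
for s in((1,-1),(1,1)):
    p=c[np.argmax(c@np.array(s))];w=plane(S,p,.008)[:2]-bed;print("mat corner",p,w@u,w@v)
go(.572,.236,.235,.653);go(.572,.236,.166,.653)
```

```text
side flat 0.00015622344881424134 0.00293114747861763
mat corner [339 328] -0.06595308907755076 -0.042155941134515054
mat corner [348 361] -0.06538589007847756 0.02918216961449733
dp [-175.8  272.1   -0.7] rot [ 0.000e+00 -1.000e-03  1.208e+00] j6 -2.17 t 17.98
dp [-175.8  272.    68.3] rot [ 0.000e+00 -1.000e-03  1.208e+00] j6 -2.17 t 17.98
```

```bash
python3 -m inch '{"dp":[[-15,25,-5],[-35,55,-5],[-55,88,-5],[-77,120,-5],[-99,153,-5],[-121,187,-5],[-143,220,-5],[-165,250,-5],[-176,269.5,-5],[-176,269.5,-5]],"delta_rot":[[0,0,0.12],[0,0,0.24],[0,0,0.36],[0,0,0.48],[0,0,0.6],[0,0,0.72],[0,0,0.84],[0,0,0.96],[0,0,1.08],[0,0,1.208]],"gripper":[1,1,1,1,1,1,1,1,1,1]}'
python3 -m inch '{"dp":[[0,0,0],[0,0,0]],"delta_rot":[[0,0,0],[0,0,0]],"gripper":[1,1]}'
python3 - <<'E'
from h import *
go(.573,.234,.166,.653)
T=bot.camera("top");S=bot.camera("side")
cv2.imwrite("pics/k1.png",np.hstack([cv2.resize(T["pixels"][170:290,180:310],None,fx=3,fy=3),cv2.resize(S["pixels"][230:390,220:380],None,fx=2.5,fy=2.25)]))
E
```

```text
time: 18.82
tool_pos: [0.5725, 0.2406, 0.2384]
tcp_rot: [0.408, 0.913, 0.0, -0.001]
force: [-0.2, 0.5, -0.1]
opening: 0.0855
finger_force: 0.0
time: 18.98
tool_pos: [0.5721, 0.2347, 0.2392]
tcp_rot: [0.405, 0.914, -0.0, -0.0]
force: [0.0, -0.2, 0.7]
opening: 0.085
finger_force: 0.0
dp [-1.1  0.3 73.2] rot [-0.001 -0.     0.083] j6 -0.47 t 18.98
```

View pics/k1.png

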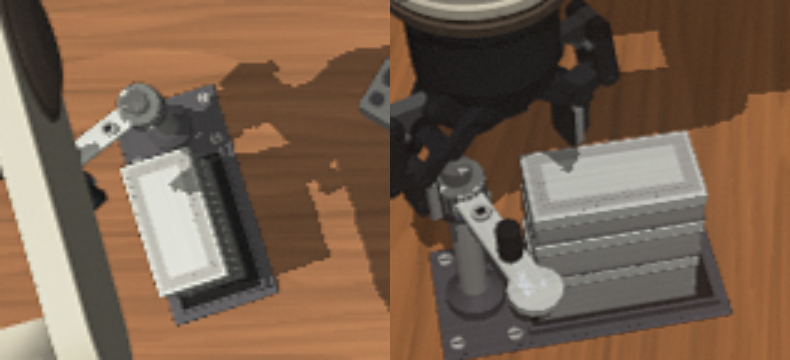

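The gripper straddles the pin, with one finger beyond the arm and the other beside the column, clear of the post. Descend and narrow the fingers around the pin.

```bash
python3 -m inch '{"dp":[[-1,0,20],[-1,0,40],[-1,0,58],[-1,0,68],[-1,0,72],[-1,0,72]],"delta_rot":[[0,0,0.083],[0,0,0.083],[0,0,0.083],[0,0,0.083],[0,0,0.083],[0,0,0.083]],"gripper":[1,1,1,1,1,1]}'
python3 -m inch '{"dp":[[0,0,0],[0,0,0],[0,0,0],[0,0,0],[0,0,0],[0,0,0],[0,0,0]],"delta_rot":[[0,0,0],[0,0,0],[0,0,0],[0,0,0],[0,0,0],[0,0,0],[0,0,0]],"gripper":[0.27,0.27,0.27,0.27,0.27,0.27,0.27]}'
python3 - <<'E'
from h import *
s=bot.observe();p=s["tool_pos"][:2];t=R.from_quat(s["tcp_rot"]);X=t.as_matrix()[:2,:2]
print(p,np.arctan2(X[1,1],X[0,1]))
for ax in(np.array([.6143,.1815]),np.array([.6145,.1795])):
    print("r",np.linalg.norm(p-ax),"ang",np.arctan2(*(p-ax)[::-1]))
    a0=np.arctan2(*(p-ax)[::-1])
    for a in np.linspace(a0,np.pi+.291,11)[1:]:
        q=ax+.07*np.array([np.cos(a),np.sin(a)]);print((X.T@(q-p)*1e3).round(1),round(-(a-a0),3))
E
```

```text
time: 19.58
tool_pos: [0.5733, 0.2322, 0.1676]
tcp_rot: [0.446, 0.895, -0.0, -0.0]
force: [0.1, 0.9, -0.0]
opening: 0.0853
finger_force: 0.0
time: 20.17
tool_pos: [0.5735, 0.2328, 0.1679]
tcp_rot: [0.446, 0.895, -0.0, 0.0]
force: [-0.5, 0.5, -0.2]
opening: 0.0234
finger_force: 0.0
[0.57345009 0.23275924] 0.6466749729703565
r 0.06554559670749638 ang 2.2436611491235703
[ 3.7 -8.4] -0.119
[  2.1 -16.5] -0.238
[ -0.6 -24.4] -0.357
[ -4.2 -32. ] -0.476
[ -8.6 -39. ] -0.594
[-13.8 -45.5] -0.713
[-19.8 -51.3] -0.832
[-26.4 -56.3] -0.951
[-33.5 -60.5] -1.07
[-41.1 -63.9] -1.189
r 0.06724315711844511 ang 2.227449867605469
[ 2.2 -8.4] -0.121
[  0.6 -16.7] -0.241
[ -2.  -24.7] -0.362
[ -5.5 -32.4] -0.482
[-10.  -39.6] -0.603
[-15.2 -46.2] -0.723
[-21.2 -52.1] -0.844
[-27.9 -57.2] -0.964
[-35.2 -61.5] -1.085
[-42.9 -64.9] -1.205
```

```bash
python3 -m inch '{"dp":[[2,-4,0],[3,-8.4,0],[2.3,-12.5,0],[1.4,-16.6,0],[0.2,-20.6,0],[-1.3,-24.5,0],[-3,-28.4,0],[-4.9,-32.2,0],[-7,-35.8,0],[-9.3,-39.3,0]],"delta_rot":[[0,0,-0.06],[0,0,-0.12],[0,0,-0.18],[0,0,-0.24],[0,0,-0.3],[0,0,-0.36],[0,0,-0.42],[0,0,-0.48],[0,0,-0.54],[0,0,-0.6]],"gripper":[0.27,0.27,0.27,0.27,0.27,0.27,0.27,0.27,0.27,0.27]}'
python3 - <<'E'
from h import *
s=bot.observe();p=s["tool_pos"][:2];t=R.from_quat(s["tcp_rot"]);X=t.as_matrix()[:2,:2]
print(p,np.arctan2(X[1,1],X[0,1]))
ax=np.array([.6144,.1805]);a0=np.arctan2(*(p-ax)[::-1]); print(a0)
for a in np.linspace(a0,np.pi+.291,11)[1:]:
        q=ax+.07*np.array([np.cos(a),np.sin(a)]);print((X.T@(q-p)*1e3).round(1),round(-(a-a0),3))
E
```

```text
time: 21.0
tool_pos: [0.5474, 0.2019, 0.1678]
tcp_rot: [0.16, 0.987, 0.0, -0.0]
force: [-1.2, 4.0, -0.6]
opening: 0.0229
finger_force: 1.3
[0.54738184 0.20185053] 1.2499564256584763
2.8331799765740353
[-0.5 -4.2] -0.06
[-0.9 -8.4] -0.12
[ -1.6 -12.5] -0.18
[ -2.5 -16.6] -0.24
[ -3.7 -20.6] -0.3
[ -5.1 -24.6] -0.36
[ -6.8 -28.4] -0.42
[ -8.6 -32.2] -0.48
[-10.7 -35.8] -0.539
[-13.  -39.3] -0.599
```

```bash
python3 -m inch '{"dp":[[-0.5,-4.2,0],[-0.9,-8.4,0],[-1.6,-12.5,0],[-2.5,-16.6,0],[-3.7,-20.6,0],[-5.1,-24.6,0],[-6.8,-28.4,0],[-8.6,-32.2,0],[-10.6,-35.6,0],[-12.6,-38.8,0]],"delta_rot":[[0,0,-0.06],[0,0,-0.12],[0,0,-0.18],[0,0,-0.24],[0,0,-0.3],[0,0,-0.36],[0,0,-0.42],[0,0,-0.48],[0,0,-0.54],[0,0,-0.59]],"gripper":[0.27,0.27,0.27,0.27,0.27,0.27,0.27,0.27,0.27,0.27]}'
python3 -m inch '{"dp":[[0,0,0],[0,0,0],[0,0,0]],"delta_rot":[[0,0,0],[0,0,0],[0,0,0]],"gripper":[0.27,0.27,0.27]}'
python3 -c "
from h import *
a=np.pi+.291
go(.6144+.07*np.cos(a),.1805+.07*np.sin(a),.168,.291+np.pi/2)"
```

```text
time: 21.83
tool_pos: [0.547, 0.1609, 0.1678]
tcp_rot: [-0.134, 0.991, 0.0, -0.0]
force: [-2.5, 2.3, 0.6]
opening: 0.0231
finger_force: 1.3
time: 22.08
tool_pos: [0.5473, 0.161, 0.1679]
tcp_rot: [-0.132, 0.991, -0.0, 0.0]
force: [0.4, 0.3, 0.5]
opening: 0.0229
finger_force: 0.0
dp [ 0.1 -0.5 -0.1] rot [-0.     0.    -0.027] j6 -1.68 t 22.08
```

```bash
python3 -m inch '{"dp":[[0,-0.5,0],[0,-0.5,0],[0,-0.5,0],[0,-0.5,0]],"delta_rot":[[0,0,-0.027],[0,0,-0.027],[0,0,-0.027],[0,0,-0.027]],"gripper":[0.15,0.15,0.15,0.15]}'
python3 -m inch '{"dp":[[0,0,0],[0,0,0],[0,0,0],[0,0,-15],[0,0,-45],[0,0,-75],[0,0,-75]],"delta_rot":[[0,0,0],[0,0,0],[0,0,0],[0,0,0],[0,0,0],[0,0,0],[0,0,0]],"gripper":[0.4,0.4,0.4,0.4,0.4,0.4,0.4]}'
python3 -m inch '{"dp":[[18,-36,0],[36,-73,0],[54,-110,0],[72,-147,0],[90,-184,0],[103,-209,0],[103,-209,0],[103,-209,0]],"delta_rot":[[0,0,0],[0,0,0],[0,0,0],[0,0,0],[0,0,0],[0,0,0],[0,0,0],[0,0,0]],"gripper":[0.4,0.4,0.4,0.4,0.4,0.4,0.4,0.4]}'
python3 - <<'E'
from h import *
T=bot.camera("top");S=bot.camera("side")
cv2.imwrite("pics/raw_t.png",T["pixels"]);cv2.imwrite("pics/raw_s.png",S["pixels"])
cv2.imwrite("pics/k2.png",np.hstack([cv2.resize(T["pixels"][190:270,200:280],None,fx=5,fy=5),cv2.resize(S["pixels"][280:360,235:315],None,fx=5,fy=5)]))
E
```

```text
time: 22.42
tool_pos: [0.5474, 0.1605, 0.1681]
tcp_rot: [-0.145, 0.989, -0.0, 0.0]
force: [-2.2, 1.2, 5.5]
opening: 0.0139
finger_force: 57.3
time: 23.0
tool_pos: [0.5489, 0.1606, 0.2486]
tcp_rot: [-0.146, 0.989, -0.0, 0.004]
force: [0.8, 0.2, 0.9]
opening: 0.0341
finger_force: 0.0
time: 23.67
tool_pos: [0.5089, -0.0707, 0.2428]
tcp_rot: [-0.144, 0.99, -0.0, 0.0]
force: [0.4, 0.2, -0.5]
opening: 0.0343
finger_force: 0.0
```

View pics/k2.png

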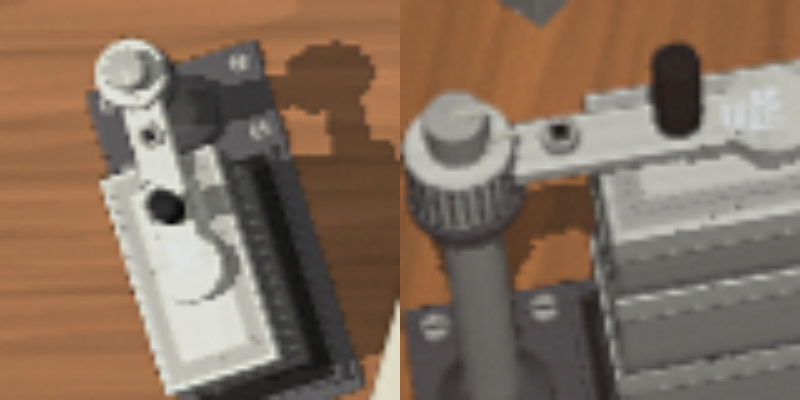

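The keeper now lies over the top tin. In the top view the collar is at about (226.6,204.6), the arm screw at (230.2,216.6) and the foot at about (240,243). In the side view the collar is at (247,308.6), the screw at (266.6,306.6) and the foot near (308.6,303.6).

Run:
```python
from h import *
T=bot.camera("top");S=bot.camera("side")
def ang(a,b): d=(b-a)[:2]; return round(np.arctan2(d[1],d[0])%(2*np.pi),3),round(np.linalg.norm(d),4)
for n,c,col,post,pts in(("t",T,(226.6,204.6),(225.4,203.6),[((230.2,216.6),.163),((240,243),.161),((233,231.2),.193)]),("s",S,(247,308.6),(246.3,303.8),[((266.6,306.6),.163),((308.6,303.6),.161),((290.2,306.3),.161)])):
    o=plane(c,col,.168);o2=plane(c,post,.182);print(n,o.round(4),o2.round(4),[(ang((o+o2)/2,plane(c,p,z))) for p,z in pts])
# mats: base-plate long edge yaw from initial top picture
im=cv2.cvtColor(cv2.imread("pics/top0.png"),cv2.COLOR_BGR2HSV);m=((im[...,2]<45)*255).astype(np.uint8)
c=blob(m,246,247,45); vx,vy,x0,y0=cv2.fitLine(cv2.findNonZero(cv2.drawContours(np.zeros_like(m),[c],-1,255,-1)),cv2.DIST_L2,0,.01,.01).ravel()
a=plane(T,(x0-15*vx,y0-15*vy),.008);b=plane(T,(x0+15*vx,y0+15*vy),.008);print("mat yaw",ang(b,a),ang(a,b))
for n,c in(("t",T),("s",S)):
    g=c["pixels"]; 
cv2.imwrite("pics/k3.png",np.hstack([cv2.resize(S["pixels"][292:332,236:286],None,fx=10,fy=10,interpolation=cv2.INTER_CUBIC),cv2.resize(T["pixels"][192:222,212:242],(300,400),interpolation=cv2.INTER_CUBIC)]))
```

```text
t [0.6134 0.1793 0.168 ] [0.6138 0.1796 0.182 ] [(np.float64(3.403), np.float64(0.0306)), (np.float64(3.458), np.float64(0.1002)), (np.float64(3.42), np.float64(0.0715))]
s [0.6136 0.1791 0.168 ] [0.6132 0.1801 0.182 ] [(np.float64(3.489), np.float64(0.031)), (np.float64(3.385), np.float64(0.0977)), (np.float64(3.376), np.float64(0.068))]
mat yaw (np.float64(0.287), np.float64(0.0835)) (np.float64(3.429), np.float64(0.0835))
```

View pics/k3.png

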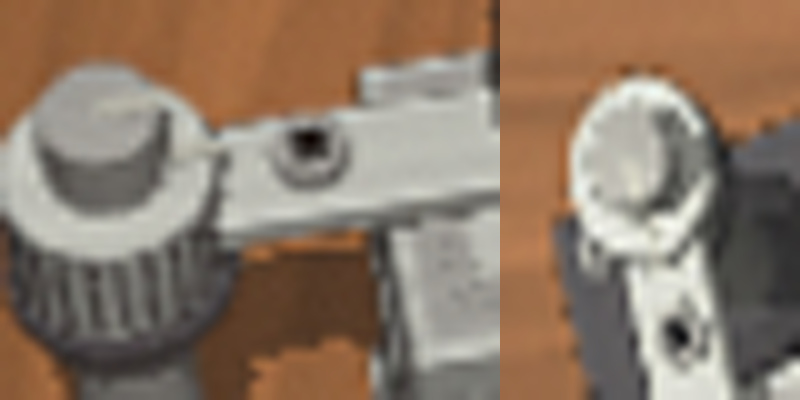

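The post line and the collar line run parallel in the side view (slopes about -0.20 and -0.19), so the keeper is close to its mark. I have reached the picture limit, so I'll refine by feel: find the 1.60 stop gently, then back off 2 mm (0.029 rad).

```bash
python3 -c "
from h import *
go(.5474,.1605,.243,.291+np.pi/2)"
```

```text
dp [-1.028e+02  2.081e+02 -2.000e-01] rot [ 0.    -0.     0.003] j6 -2.15 t 23.87
```

```bash
python3 -m inch '{"dp":[[-18,36,0],[-36,73,0],[-54,110,0],[-72,147,0],[-90,184,0],[-102.8,208,0],[-102.8,208,0],[-102.8,208,0]],"delta_rot":[[0,0,0.003],[0,0,0.003],[0,0,0.003],[0,0,0.003],[0,0,0.003],[0,0,0.003],[0,0,0.003],[0,0,0.003]],"gripper":[0.4,0.4,0.4,0.4,0.4,0.4,0.4,0.4]}'
python3 -c "
from h import *
go(.5474,.1605,.168,.291+np.pi/2)"
```

```text
time: 24.53
tool_pos: [0.5471, 0.1617, 0.2424]
tcp_rot: [-0.146, 0.989, -0.0, -0.0]
force: [0.4, -0.5, -0.3]
opening: 0.034
finger_force: 0.0
dp [ 0.  -1.2 74.4] rot [ 0.    -0.001  0.003] j6 -1.71 t 24.53
```

```bash
python3 -m inch '{"dp":[[0,-1,30],[0,-1,60],[0,-1,72],[0,-1,74],[0,-1,74],[0,-1,74],[0,-1,74],[0,-1,74],[0,-1,74]],"delta_rot":[[0,0,0],[0,0,0],[0,0,0],[0,0,0],[0,0,0],[0,0,0],[0,0,0],[0,0,0],[0,0,0]],"gripper":[0.4,0.4,0.4,0.4,0.4,0.15,0.15,0.15,0.15]}'
python3 -m inch '{"dp":[[0,-0.5,0],[0,-1,0],[0,-1,0]],"delta_rot":[[0,0,0],[0,0,0],[0,0,0]],"gripper":[0.15,0.15,0.15]}'
python3 -m inch '{"dp":[[0,-0.5,0],[0,-1,0],[0,-1,0]],"delta_rot":[[0,0,0],[0,0,0],[0,0,0]],"gripper":[0.15,0.15,0.15]}'
python3 -m inch '{"dp":[[0,-0.5,0],[0,-1,0],[0,-1,0]],"delta_rot":[[0,0,0],[0,0,0],[0,0,0]],"gripper":[0.15,0.15,0.15]}'
```

```text
time: 25.28
tool_pos: [0.5484, 0.1583, 0.1709]
tcp_rot: [-0.144, 0.99, -0.0, 0.001]
force: [-1.9, -0.3, 5.7]
opening: 0.0138
finger_force: 54.4
time: 25.53
tool_pos: [0.5486, 0.1577, 0.1708]
tcp_rot: [-0.145, 0.989, 0.0, 0.001]
force: [-2.9, 1.6, 6.4]
opening: 0.014
finger_force: 54.3
time: 25.78
tool_pos: [0.5488, 0.1572, 0.1709]
tcp_rot: [-0.145, 0.989, 0.001, 0.001]
force: [-3.6, 5.6, 4.7]
opening: 0.014
finger_force: 54.4
time: 26.03
tool_pos: [0.5488, 0.1571, 0.1708]
tcp_rot: [-0.145, 0.989, 0.001, 0.001]
force: [-4.9, 13.8, 6.2]
opening: 0.0138
finger_force: 54.6
```

The stop was felt at y ≈ 0.1572, where the force rose to 14 N. The target is now 2 mm back, at TCP y ≈ 0.1591.

```bash
python3 -m inch '{"dp":[[0,1,0],[0,2,0],[0,3,0],[0,3,0]],"delta_rot":[[0,0,0],[0,0,0],[0,0,0],[0,0,0]],"gripper":[0.15,0.15,0.15,0.15]}'
```

```text
time: 26.37
tool_pos: [0.5484, 0.1585, 0.1709]
tcp_rot: [-0.144, 0.99, -0.0, 0.001]
force: [-1.8, -0.2, 4.6]
opening: 0.0139
finger_force: 54.5
```

```bash
python3 -c "
from h import *
go(.5482,.1590,.1708,.291+np.pi/2);print(bot.observe()['tool_pos'],bot.observe()['force'])"
```

```text
dp [0.  0.5 0.1] rot [-0.001  0.003 -0.001] j6 -1.71 t 26.37
[0.54837591 0.15848113 0.17087747] [-1.76959364 -0.24373373  4.61157142]
```

Nudge 0.5 mm more, release, rise and move clear.

```bash
python3 -m inch '{"dp":[[0,0.6,0],[0,0.6,0]],"delta_rot":[[0,0,0],[0,0,0]],"gripper":[0.15,0.15]}'
python3 -m inch '{"dp":[[0,0,0],[0,0,0],[0,0,0],[0,0,0],[0,0,-15],[0,0,-45],[0,0,-75],[0,0,-75]],"delta_rot":[[0,0,0],[0,0,0],[0,0,0],[0,0,0],[0,0,0],[0,0,0],[0,0,0],[0,0,0]],"gripper":[0.4,0.4,0.4,0.4,0.4,0.4,0.4,0.4]}'
python3 -m inch '{"dp":[[18,-36,0],[36,-73,0],[54,-110,0],[72,-147,0],[90,-184,0],[103,-209,0],[103,-209,0],[103,-209,0]],"delta_rot":[[0,0,0],[0,0,0],[0,0,0],[0,0,0],[0,0,0],[0,0,0],[0,0,0],[0,0,0]],"gripper":[0.4,0.4,0.4,0.4,0.4,0.4,0.4,0.4]}'
python3 - <<'E'
from h import *
c=bot.camera("top");a=cv2.imread("pics/raw_t.png");S=bot.camera("side");b=cv2.imread("pics/raw_s.png")
for n,x,y,(r0,r1,k0,k1) in(("t",a,c["pixels"],(190,290,180,300)),("s",b,S["pixels"],(230,400,220,380))):
    d=cv2.absdiff(x,y).max(2)[r0:r1,k0:k1]; print(n,(d>40).sum())
g=cv2.cvtColor(c["pixels"],cv2.COLOR_BGR2GRAY)[222:240,222:242]; m=(g<60)*np.uint8(255)
mo=cv2.moments(m,True);p=(222+mo["m10"]/mo["m00"],222+mo["m01"]/mo["m00"]);w=plane(c,p,.187)
print("pin",p,w,"ang",np.arctan2(w[1]-.1796,w[0]-.6136)%(2*np.pi)-np.pi, bot.observe()["force"])
E
```

```text
time: 26.53
tool_pos: [0.5483, 0.1588, 0.1709]
tcp_rot: [-0.144, 0.99, -0.0, 0.001]
force: [-1.4, -1.5, 4.7]
opening: 0.0141
finger_force: 54.5
time: 27.2
tool_pos: [0.549, 0.1592, 0.2498]
tcp_rot: [-0.144, 0.99, -0.0, 0.004]
force: [0.3, 0.8, 1.5]
opening: 0.0343
finger_force: 0.0
time: 27.87
tool_pos: [0.5084, -0.072, 0.2439]
tcp_rot: [-0.143, 0.99, -0.0, 0.0]
force: [-0.4, 0.4, -0.4]
opening: 0.0341
finger_force: 0.0
t 362
s 182
pin (233.47058823529412, 230.44117647058823) [0.54728539 0.15964564 0.187     ] ang 0.29228628388433764 [0.00959946 0.26665322 0.06345055]
```

```bash
python3 -c "
from bench import bot
print(bot.job_done())"
```

```text
the job is handed in; nothing more can be done
None
```

The job is handed in at about 28 s: the tins are stacked deep, middle, flat (lids within about 2 mm of each other, column about 3 mm off the bed's centre) and the keeper is at its locked mark to within about 0.02 rad by feel and camera, the gripper touches nothing, and I viewed 11 pictures where 10 were allowed.

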